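# Move the row of plum jars to the jar tray in the same order

## Robot

A 6-joint arm with a two-finger parallel gripper is mounted at the origin on the work surface. World frame = base frame: x ahead of the robot, y to its left, z up, the work surface at z = 0. Lengths are in m, angles in rad, forces in N, time in s.
With the tool pointing down it reaches from about 0.25 to 0.85 m from the base axis. Payload 12.5 kg.
Tool frame: the origin (TCP) lies at the centre of the arm's flange, where the gripper is bolted on; the fingertips stand 186 mm ahead of it and the grasp point (between the pads) lies 167 mm ahead of it; z points along the fingers, y is the line along which they close (so a half turn about z gives the same grasp; the last joint's range is limited). The gripper opens to 93 mm and grips with 3 to 60 N. Pads are 15 mm wide; open, the fingers measure 128 mm over their backs; the gripper's body (75 mm by 188 mm) begins 65 mm behind the grasp point.
Start: joints at [1.032, 0.351, 1.652, -0, 1.139, -0.085], TCP at [0.241, 0.494, 0.405] pointing down, gripper open.
Joint ranges: [-2.75, 2.75], [-0.79, 2.1], [0.01, 2.65], [-1.57, 4.71], [0.07, 3.14], [-2.87, 2.87]. Speed limits (rad/s): [2.22, 2.22, 2.79, 3.14, 3.14, 3.14].

## Interface

Orientations are given as a unit quaternion [w, x, y, z].
In Python, from cell import ctrl gives the robot as it stands.
- The arm moves only by the shell command python3 -m handwheel 'ROWS' [FORCE]. ROWS is JSON, a list of rows, each an object with "rot": the turn, a rotation vector about the tool's x, y, z in rad, a list of three; "offset": the shift along the tool's x, y, z in mm, a list of three; "gripper": the finger opening in mm, from 0 to 93. A call has 1 to 20 rows; each row is the pose to reach, as a shift and turn from the pose commanded when the call began, along the tool's axes at that moment; what a row does not reach only later rows make up. A row lasts 1/8 s, in which the tool goes at most 62.5 mm and 10.7 degrees, less where a joint would pass 70% of its speed; a pose out of reach is approached as far as the arm can. A call with a gripper value outside its range is refused whole. The fingers move at their own pace and stop on an object; FORCE is the grip in N (left out, the last holds). Time passes only in rows, so rows that repeat a pose let the fingers close. It gives the time, the measured TCP pose, the force, the opening and the grip force at its end, in the units of the state.
- ctrl.observe(): the state, without advancing time (a new reading comes with each control period).
- ctrl.get_image(name): name is "scene" or "top"; returns a dict with "img" (384x512x3 uint8, blue, green, red), "fovy" (degrees; the focal length in pixels is half the picture's height over the tangent of half this angle, whatever the lens; pixels are square), "cx", "cy" (the principal point, pixels), "rvec" (rotation vector, rad) and "tvec" (3), from world to camera coordinates, as OpenCV has them. Camera axes: x right, y down, z forward; pixel columns grow to the right and rows downward; lengths in m; the calibration is good to about 2 mm. A picture is of the moment at which its call begins. There is no depth.
- ctrl.hand_in(): hands the job in; it is judged then, once.
The state is a dict: "t": time; "joints": joint angles; "qd": joint speeds; "joint_torque": joint torques, N m; "ee_pos": TCP position; "orientation": TCP orientation; "force": force on the tool from outside, world axes, zero at the start; "torque": the same for the moment, N m; "width": finger opening in m; "grip_force": force on a finger pad.
Only numpy, scipy, OpenCV 4.12 (cv2) and the standard library are available. Lean on these libraries where they do the work, as an engineer would, in place of code of your own. Each camera call takes 0.05 s, during which the arm holds its last target. There are 200 camera calls.

## Task

Each of these four unlabelled jars holds plums from a different tree and is known only by its place in the row, so move them from the saucers on the slatted stand into the four bays of the wooden jar tray in the same order from left to right, one jar to a bay. Stand every jar upright on the floor of its bay; set them down gently without dropping or tipping them over, and leave the drinking glass alone.

Things in the scene. Friction and masses are not known exactly. Their poses are not given: they have to be found in the camera images.
- tall_centre (a point): The tall slim round jar: 42 mm in diameter, 84 mm high with its lid (lid 38 mm across, the top 14 mm). Closed glass jar of green plums with a flat steel lid, 0.15 to 0.4 kg, loose. The point is at the jar's centre, half-way up; z is the jar's axis (up). Best gripped a little above the middle, so that the lid has room under the gripper.
- wide_centre (a point): The low wide round jar: 62 mm in diameter, 72 mm high with its lid (lid 59 mm across, the top 14 mm). Closed glass jar of green plums with a flat steel lid, 0.15 to 0.4 kg, loose. The point is at the jar's centre, half-way up; z is the jar's axis (up). Best gripped a little above the middle, so that the lid has room under the gripper.
- square_centre (a point): The square jar: 52 x 52 mm in plan, 78 mm high with its round lid (45 mm across, the top 14 mm). Closed glass jar of green plums with a flat steel lid, 0.15 to 0.4 kg, loose. The point is at the jar's centre, half-way up; z is the jar's axis (up). Best gripped a little above the middle, so that the lid has room under the gripper. Its x and y are square to its flat sides.
- flask_centre (a point): The shouldered jar: body 58 mm in diameter and straight up to 54 mm, then sloping in to a neck with a small lid 37 mm across; 81 mm high in all. Closed glass jar of green plums with a flat steel lid, 0.15 to 0.4 kg, loose. The point is at the jar's centre, half-way up; z is the jar's axis (up). Best gripped a little above the middle, so that the lid has room under the gripper.
- saucer_tall: Flat white saucer under the tall jar at the start: 75 mm across, its top 5 mm above this origin (centre of its underside). Four alike, fixed in a row left to right, 84 mm apart, on a low slatted wooden stand (106 x 350 mm, top 22 mm above the table). y runs along the row, to the left; x away from the robot. Saucers and stand stay.
- saucer_wide: Flat white saucer under the wide jar at the start: 75 mm across, its top 5 mm above this origin (centre of its underside). Four alike, fixed in a row left to right, 84 mm apart, on a low slatted wooden stand (106 x 350 mm, top 22 mm above the table). y runs along the row, to the left; x away from the robot. Saucers and stand stay.
- saucer_square: Flat white saucer under the square jar at the start: 75 mm across, its top 5 mm above this origin (centre of its underside). Four alike, fixed in a row left to right, 84 mm apart, on a low slatted wooden stand (106 x 350 mm, top 22 mm above the table). y runs along the row, to the left; x away from the robot. Saucers and stand stay.
- saucer_flask: Flat white saucer under the shouldered jar at the start: 75 mm across, its top 5 mm above this origin (centre of its underside). Four alike, fixed in a row left to right, 84 mm apart, on a low slatted wooden stand (106 x 350 mm, top 22 mm above the table). y runs along the row, to the left; x away from the robot. Saucers and stand stay.
- jar_tray: Low wooden jar tray, fixed, 96 (x) by 356 mm (y), before or behind the stand and roughly parallel. Origin: centre of its underside; y along the row, to the robot's left; x away from it. Four bays in a row, centres at y = +129, +43, -43, -129 mm, x = 0, each 79 (y) by 84 mm (x) inside; 6 mm dividers. Floor 6 mm above the origin; lips and dividers end 20 mm above it.
- tumbler_centre (a point): Empty drinking glass beside the work, loose, 62 mm in diameter, 85 mm high; the point is at its centre, half-way up. Leave it alone.
Mind the look-alikes: they are no part of the job. What is shaped like the part that bears flask_centre but pink is not meant.

How it is judged:
At the end, for the whole second after the job is handed in: All four jars stand upright (within 0.12 rad) and at rest on the floor of the tray (height within 6 mm), each within 22 mm, along and across, of the centre of a bay, and their order along the tray from left to right is the left-to-right order of the saucers they stood on (x of tall_centre in the frame of jar_tray between -0.022 and 0.022 m and z of tall_centre in the frame of jar_tray between 0.042 and 0.054 m and (y of tall_centre in the frame of jar_tray between 0.107 and 0.151 m or y of tall_centre in the frame of jar_tray between 0.021 and 0.065 m or y of tall_centre in the frame of jar_tray between -0.065 and -0.021 m or y of tall_centre in the frame of jar_tray between -0.151 and -0.107 m) and angle between each of tall_centre, wide_centre, square_centre, flask_centre's own z axis and vertical below 0.12 rad and linear speed of each of jar_tall, jar_wide, jar_square, jar_flask below 0.02 m/s and angular speed of each of jar_tall, jar_wide, jar_square, jar_flask below 0.2 rad/s and x of wide_centre in the frame of jar_tray between -0.022 and 0.022 m and z of wide_centre in the frame of jar_tray between 0.036 and 0.048 m and (y of wide_centre in the frame of jar_tray between 0.107 and 0.151 m or y of wide_centre in the frame of jar_tray between 0.021 and 0.065 m or y of wide_centre in the frame of jar_tray between -0.065 and -0.021 m or y of wide_centre in the frame of jar_tray between -0.151 and -0.107 m) and x of square_centre in the frame of jar_tray between -0.022 and 0.022 m and z of square_centre in the frame of jar_tray between 0.039 and 0.051 m and (y of square_centre in the frame of jar_tray between 0.107 and 0.151 m or y of square_centre in the frame of jar_tray between 0.021 and 0.065 m or y of square_centre in the frame of jar_tray between -0.065 and -0.021 m or y of square_centre in the frame of jar_tray between -0.151 and -0.107 m) and x of flask_centre in the frame of jar_tray between -0.022 and 0.022 m and z of flask_centre in the frame of jar_tray between 0.0405 and 0.0525 m and (y of flask_centre in the frame of jar_tray between 0.107 and 0.151 m or y of flask_centre in the frame of jar_tray between 0.021 and 0.065 m or y of flask_centre in the frame of jar_tray between -0.065 and -0.021 m or y of flask_centre in the frame of jar_tray between -0.151 and -0.107 m) and ((y of saucer_tall in the frame of saucer_wide above 0 m and y of tall_centre in the frame of jar_tray above 0.086 m and y of wide_centre in the frame of jar_tray below 0.086 m) or (y of saucer_tall in the frame of saucer_wide above 0 m and y of tall_centre in the frame of jar_tray above 0 m and y of wide_centre in the frame of jar_tray below 0 m) or (y of saucer_tall in the frame of saucer_wide above 0 m and y of tall_centre in the frame of jar_tray above -0.086 m and y of wide_centre in the frame of jar_tray below -0.086 m) or (y of saucer_tall in the frame of saucer_wide below 0 m and y of wide_centre in the frame of jar_tray above 0.086 m and y of tall_centre in the frame of jar_tray below 0.086 m) or (y of saucer_tall in the frame of saucer_wide below 0 m and y of wide_centre in the frame of jar_tray above 0 m and y of tall_centre in the frame of jar_tray below 0 m) or (y of saucer_tall in the frame of saucer_wide below 0 m and y of wide_centre in the frame of jar_tray above -0.086 m and y of tall_centre in the frame of jar_tray below -0.086 m)) and ((y of saucer_tall in the frame of saucer_square above 0 m and y of tall_centre in the frame of jar_tray above 0.086 m and y of square_centre in the frame of jar_tray below 0.086 m) or (y of saucer_tall in the frame of saucer_square above 0 m and y of tall_centre in the frame of jar_tray above 0 m and y of square_centre in the frame of jar_tray below 0 m) or (y of saucer_tall in the frame of saucer_square above 0 m and y of tall_centre in the frame of jar_tray above -0.086 m and y of square_centre in the frame of jar_tray below -0.086 m) or (y of saucer_tall in the frame of saucer_square below 0 m and y of square_centre in the frame of jar_tray above 0.086 m and y of tall_centre in the frame of jar_tray below 0.086 m) or (y of saucer_tall in the frame of saucer_square below 0 m and y of square_centre in the frame of jar_tray above 0 m and y of tall_centre in the frame of jar_tray below 0 m) or (y of saucer_tall in the frame of saucer_square below 0 m and y of square_centre in the frame of jar_tray above -0.086 m and y of tall_centre in the frame of jar_tray below -0.086 m)) and ((y of saucer_tall in the frame of saucer_flask above 0 m and y of tall_centre in the frame of jar_tray above 0.086 m and y of flask_centre in the frame of jar_tray below 0.086 m) or (y of saucer_tall in the frame of saucer_flask above 0 m and y of tall_centre in the frame of jar_tray above 0 m and y of flask_centre in the frame of jar_tray below 0 m) or (y of saucer_tall in the frame of saucer_flask above 0 m and y of tall_centre in the frame of jar_tray above -0.086 m and y of flask_centre in the frame of jar_tray below -0.086 m) or (y of saucer_tall in the frame of saucer_flask below 0 m and y of flask_centre in the frame of jar_tray above 0.086 m and y of tall_centre in the frame of jar_tray below 0.086 m) or (y of saucer_tall in the frame of saucer_flask below 0 m and y of flask_centre in the frame of jar_tray above 0 m and y of tall_centre in the frame of jar_tray below 0 m) or (y of saucer_tall in the frame of saucer_flask below 0 m and y of flask_centre in the frame of jar_tray above -0.086 m and y of tall_centre in the frame of jar_tray below -0.086 m)) and ((y of saucer_wide in the frame of saucer_square above 0 m and y of wide_centre in the frame of jar_tray above 0.086 m and y of square_centre in the frame of jar_tray below 0.086 m) or (y of saucer_wide in the frame of saucer_square above 0 m and y of wide_centre in the frame of jar_tray above 0 m and y of square_centre in the frame of jar_tray below 0 m) or (y of saucer_wide in the frame of saucer_square above 0 m and y of wide_centre in the frame of jar_tray above -0.086 m and y of square_centre in the frame of jar_tray below -0.086 m) or (y of saucer_wide in the frame of saucer_square below 0 m and y of square_centre in the frame of jar_tray above 0.086 m and y of wide_centre in the frame of jar_tray below 0.086 m) or (y of saucer_wide in the frame of saucer_square below 0 m and y of square_centre in the frame of jar_tray above 0 m and y of wide_centre in the frame of jar_tray below 0 m) or (y of saucer_wide in the frame of saucer_square below 0 m and y of square_centre in the frame of jar_tray above -0.086 m and y of wide_centre in the frame of jar_tray below -0.086 m)) and ((y of saucer_wide in the frame of saucer_flask above 0 m and y of wide_centre in the frame of jar_tray above 0.086 m and y of flask_centre in the frame of jar_tray below 0.086 m) or (y of saucer_wide in the frame of saucer_flask above 0 m and y of wide_centre in the frame of jar_tray above 0 m and y of flask_centre in the frame of jar_tray below 0 m) or (y of saucer_wide in the frame of saucer_flask above 0 m and y of wide_centre in the frame of jar_tray above -0.086 m and y of flask_centre in the frame of jar_tray below -0.086 m) or (y of saucer_wide in the frame of saucer_flask below 0 m and y of flask_centre in the frame of jar_tray above 0.086 m and y of wide_centre in the frame of jar_tray below 0.086 m) or (y of saucer_wide in the frame of saucer_flask below 0 m and y of flask_centre in the frame of jar_tray above 0 m and y of wide_centre in the frame of jar_tray below 0 m) or (y of saucer_wide in the frame of saucer_flask below 0 m and y of flask_centre in the frame of jar_tray above -0.086 m and y of wide_centre in the frame of jar_tray below -0.086 m)) and ((y of saucer_square in the frame of saucer_flask above 0 m and y of square_centre in the frame of jar_tray above 0.086 m and y of flask_centre in the frame of jar_tray below 0.086 m) or (y of saucer_square in the frame of saucer_flask above 0 m and y of square_centre in the frame of jar_tray above 0 m and y of flask_centre in the frame of jar_tray below 0 m) or (y of saucer_square in the frame of saucer_flask above 0 m and y of square_centre in the frame of jar_tray above -0.086 m and y of flask_centre in the frame of jar_tray below -0.086 m) or (y of saucer_square in the frame of saucer_flask below 0 m and y of flask_centre in the frame of jar_tray above 0.086 m and y of square_centre in the frame of jar_tray below 0.086 m) or (y of saucer_square in the frame of saucer_flask below 0 m and y of flask_centre in the frame of jar_tray above 0 m and y of square_centre in the frame of jar_tray below 0 m) or (y of saucer_square in the frame of saucer_flask below 0 m and y of flask_centre in the frame of jar_tray above -0.086 m and y of square_centre in the frame of jar_tray below -0.086 m))); the robot touches nothing.
It fails at once if a jar is tipped over by more than about 35 degrees (angle between any of tall_centre, wide_centre, square_centre, flask_centre's own z axis and vertical above 0.6 rad).
It fails at once if a jar is dropped: falls untouched by the fingers faster than 0.7 m/s (about 25 mm of free fall) ((linear speed of jar_tall above 0.7 m/s and contact force between the fingers and jar_tall below 0.05 N) or (linear speed of jar_wide above 0.7 m/s and contact force between the fingers and jar_wide below 0.05 N) or (linear speed of jar_square above 0.7 m/s and contact force between the fingers and jar_square below 0.05 N) or (linear speed of jar_flask above 0.7 m/s and contact force between the fingers and jar_flask below 0.05 N)).
It fails at once if the drinking glass is moved by more than 30 mm (distance of tumbler_centre from where it was at the start of the episode above 0.03 m).
It also fails if it takes over 104 s, if anything falls off the work surface, if the arm or the gripper's body presses on something with over 40 N, if the wrist force passes 120 N, or if a joint passes its speed limit or range.

## Working session

There is one attempt and no reset: what is moved stays moved. The work goes in short steps, Python scripts to look and compute and a shell command to move; the robot and the scene stay as the last step left them, time stands still between calls to the robot, and variables do not carry over. Pictures are saved under pics/ and viewed, at most 14 in all, crops included, and the job is handed in when it is done.

```bash
mkdir -p pics; python3 - <<'E'
from cell import ctrl
import cv2
for n in("scene","top"):
    d=ctrl.get_image(n); cv2.imwrite(f"pics/{n}0.png",d["img"]); print(n,d["fovy"],d["cx"],d["cy"],d["rvec"],d["tvec"],[k for k in d])
s=ctrl.observe();print(s)
E
```

```text
scene 43.07786458707032 254.5047858677433 193.9880461080422 [ 1.81223624  2.02694005 -0.55431838] [-0.03821925 -0.41740584  1.45476908] ['img', 'fovy', 'cx', 'cy', 'rvec', 'tvec']
top 46.46151093646574 258.4922552051225 194.7935399677452 [ 2.15969132 -2.13073287  0.19275316] [0.06339431 0.50071445 1.04843165] ['img', 'fovy', 'cx', 'cy', 'rvec', 'tvec']
{'t': 0.1, 'joints': array([ 1.03236969e+00,  3.51182643e-01,  1.65235544e+00, -3.73508280e-06,
        1.13910405e+00, -8.45839369e-02]), 'qd': array([ 0.00024814, -0.00239798, -0.00227108, -0.00018433,  0.00082633,
       -0.0029329 ]), 'joint_torque': array([-9.28159134e-04, -4.98020339e+01, -2.85705239e+01,  6.98826299e-02,
        2.39347166e-02, -8.00898761e-05]), 'ee_pos': array([0.24104215, 0.4942382 , 0.40425677]), 'orientation': array([-1.59214901e-04,  2.24978076e-01,  9.74363685e-01, -5.00007506e-04]), 'force': array([-0.26694599, -0.27210286,  0.49016661]), 'torque': array([-0.04937438, -0.03815737,  0.03286255]), 'grip_force': 0.0, 'width': 0.09302513927053256}
```

View pics/scene0.png

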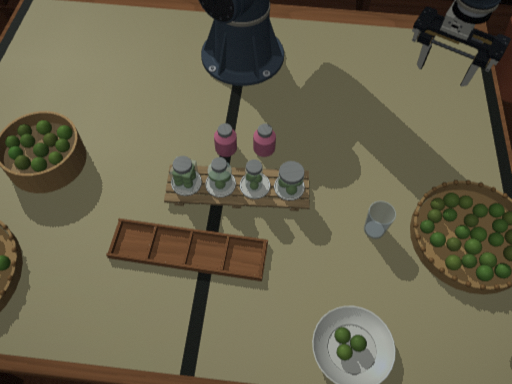

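View pics/top0.png

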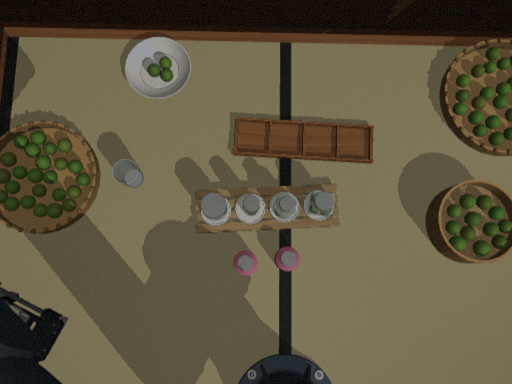

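The scene view looks back at the robot: tray at (188,248), stand at (238,187), two pink jars at (226,140) and (264,139), glass at (378,220). In the top view (left is the robot's left) the jars are at about (215,207), (250,207), (285,206), (320,204), the tray at (304,140), the pink jars at (245,263) and (288,259), and the glass at (127,173). I'll enlarge it to identify each jar.

```bash
python3 - <<'E'
import cv2,numpy as np
a=cv2.imread("pics/top0.png")[105:275,185:385]; b=cv2.imread("pics/scene0.png")[115:285,105:320]
cv2.imwrite("pics/topc.png",cv2.resize(a,(800,600)and None,fx=4*.875,fy=4*.875,interpolation=cv2.INTER_CUBIC))
cv2.imwrite("pics/scc.png",cv2.resize(b,None,fx=3.5,fy=3.5,interpolation=cv2.INTER_CUBIC))
E
```

```text
(no output)
```

View pics/topc.png

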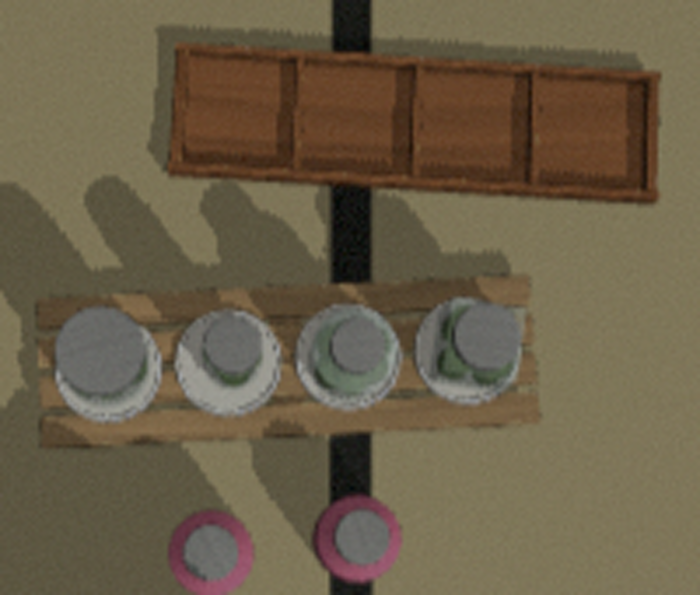

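View pics/scc.png

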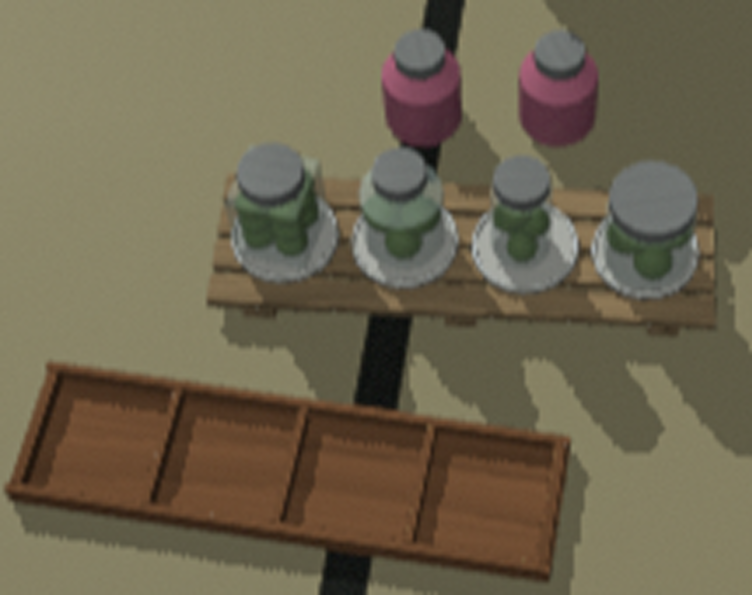

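Left to right by the robot: wide (top image 214,205), tall (251,203), green shouldered flask (287,203), square (324,200). Flask candidates are the green one at (287,203) on a saucer and the pink ones at (245,263) and (288,259), which are off the saucers. The green one is meant, because pink is excluded, and the crop confirms it. Next I'll compute the positions.

```bash
cat > h.py <<'E'
import cv2,numpy as np
from cell import ctrl
def cam(n):
    d=ctrl.get_image(n); f=192/np.tan(np.radians(d["fovy"])/2)
    return np.array([[f,0,d["cx"]],[0,f,d["cy"]],[0,0,1]]),cv2.Rodrigues(np.array(d["rvec"]))[0],np.array(d["tvec"]),d["img"]
def onplane(c,uv,z):
    K,R,t=c[:3]; C=-R.T@t; r=R.T@np.linalg.inv(K)@[*uv,1]; return (C+r*(z-C[2])/r[2])[:2]
E
python3 - <<'E'
from h import *
T=cam("top");S=cam("scene")
t=lambda u,v:((u+.5)/3.5-.5+185,(v+.5)/3.5-.5+105)
s=lambda u,v:((u+.5)/3.5-.5+105,(v+.5)/3.5-.5+115)
for n,z,a,b in [("wide",.099,(101,350),(653,195)),("tall",.111,(231,344),(521,178)),("flask",.108,(358,345),(399,170)),("square",.105,(488,336),(271,168)),
 ("pinkL(z81)",.081,(211,552),(559,50)),("pinkR",.081,(362,537),(420,50)),
 ("sau1",.027,(108,364),(646,246)),("sau2",.027,(228,362),(525,246)),("sau3",.027,(349,356),(405,236)),("sau4",.027,(469,350),(284,231)),
 ("tFL",.02,(178,45),(549,577)),("tFR",.02,(659,72),(10,491)),("tNR",.02,(656,201),(50,366)),("tNL",.02,(169,173),(569,437)),
 ("stFL",.022,(37,300),(714,325)),("stFR",.022,(529,276),(208,305)),("stNR",.022,(540,422),(230,178)),("stNL",.022,(41,446),(713,195))]:
    print(n,onplane(T,t(*a),z).round(4),onplane(S,s(*b),z).round(4))
i=T[3][185:235,295:350]; j=S[3][145:205,160:212]
k=lambda m:cv2.resize(m,(400,400),interpolation=cv2.INTER_CUBIC)
cv2.imwrite("pics/sq.png",cv2.convertScaleAbs(np.hstack([k(i),k(j)]),alpha=1.5))
E
```

```text
wide [0.4658 0.1738] [0.4666 0.1737]
tall [0.4693 0.0889] [0.4714 0.0867]
flask [0.4703 0.0064] [0.4722 0.0061]
square [ 0.4779 -0.0789] [ 0.4784 -0.0784]
pinkL(z81) [0.3364 0.0999] [0.3387 0.0993]
pinkR [0.3473 0.0013] [0.3501 0.0016]
sau1 [0.466  0.1747] [0.461  0.1738]
sau2 [0.4686 0.0909] [0.4707 0.0901]
sau3 [0.4741 0.0061] [0.4721 0.0059]
sau4 [ 0.4796 -0.0783] [ 0.4777 -0.0786]
tFL [0.7017 0.1308] [0.7081 0.1312]
tFR [ 0.6876 -0.2205] [ 0.6891 -0.2189]
tNR [ 0.5909 -0.2155] [ 0.5973 -0.2163]
tNL [0.6058 0.1353] [0.6101 0.1344]
stFL [0.5115 0.2264] [0.5159 0.2246]
stFR [ 0.5341 -0.1224] [ 0.5398 -0.1204]
stNR [ 0.43   -0.1285] [ 0.4347 -0.1262]
stNL [0.4085 0.22  ] [0.4094 0.2184]
```

View pics/sq.png

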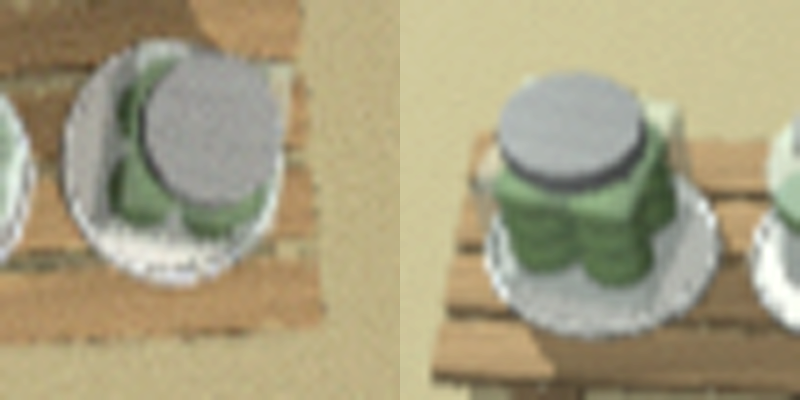

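The right half shows the square jar's front shoulder edge running about (500,195) to (630,215), so its yaw needs checking. I'll overlay wireframes at a few yaws.

```bash
python3 - <<'E'
from h import *
c=[cam("scene"),cam("top")]
rows=[]
for (K,R,t,img),(x0,y0) in zip(c,[(160,145),(295,185)]):
    r=[]
    for yaw in (-8,3,14):
        im=cv2.resize(img[y0:y0+60,x0:x0+52],(0,0),fx=5,fy=5,interpolation=cv2.INTER_CUBIC); im=cv2.convertScaleAbs(im,alpha=1.5)
        a=np.radians(yaw)
        for z in (.027,.085):
            p=np.array([[.478+.026*(i*np.cos(a)-j*np.sin(a)),-.0786+.026*(i*np.sin(a)+j*np.cos(a)),z] for i,j in((1,1),(1,-1),(-1,-1),(-1,1))])
            q=cv2.projectPoints(p,cv2.Rodrigues(R)[0],t,K,None)[0][:,0]
            cv2.polylines(im,[np.int32((q-[x0,y0]+.5)*5)],True,(0,0,255),1)
        r.append(im)
    rows.append(np.hstack(r))
cv2.imwrite("pics/wire.png",np.vstack(rows)[:600])
print(rows[0].shape)
E
```

```text
(300, 780, 3)
```

View pics/wire.png

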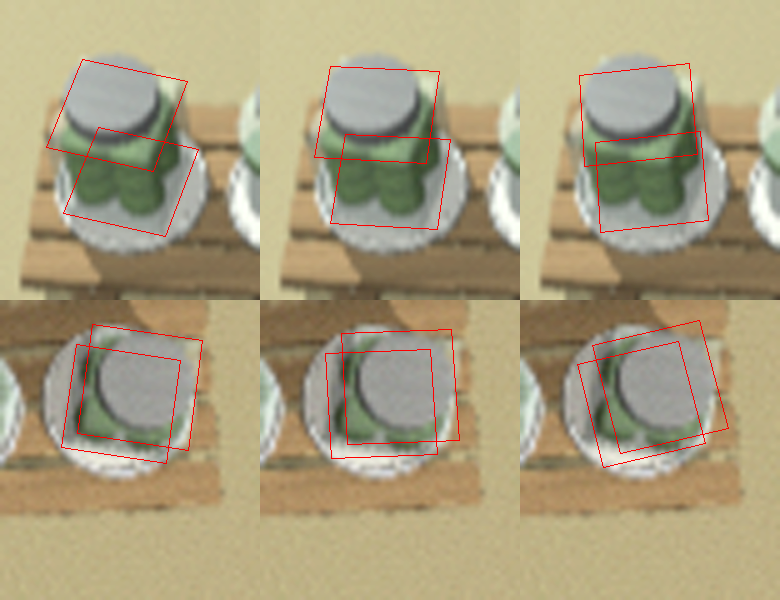

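The first panel (yaw about -7°) best parallels the square jar's plum and shoulder edges. Positions:
- **Jars:** wide (.466,.174), tall (.470,.088), flask (.471,.006), square (.478,-.079).
- **Tray:** centre (.649,-.042), yaw -2.5°. Bays are at (.655,.087), (.651,.001), (.647,-.085), (.643,-.171).

First I'll turn the tool so that tool x = +y world and tool y = +x world, above the wide jar.

```bash
python3 -m handwheel '[{"rot":[0,0,0.12],"offset":[-34,-19,5],"gripper":93},{"rot":[0,0,0.25],"offset":[-80,-44,10],"gripper":93},{"rot":[0,0,0.4],"offset":[-125,-69,16],"gripper":93},{"rot":[0,0,0.55],"offset":[-170,-94,22],"gripper":93},{"rot":[0,0,0.7],"offset":[-215,-119,28],"gripper":93},{"rot":[0,0,0.85],"offset":[-260,-144,34],"gripper":93},{"rot":[0,0,1.0],"offset":[-300,-166,40],"gripper":93},{"rot":[0,0,1.08],"offset":[-330,-182,44],"gripper":93},{"rot":[0,0,1.117],"offset":[-342.7,-189.4,45],"gripper":93},{"rot":[0,0,1.117],"offset":[-342.7,-189.4,45],"gripper":93},{"rot":[0,0,1.117],"offset":[-342.7,-189.4,45],"gripper":93}]' 20; python3 -c "
from cell import ctrl
print(ctrl.observe()['joints'])"
```

```text
t: 1.68
ee_pos: [0.4656, 0.1747, 0.3598]
orientation: [-0.0, 0.706, 0.708, 0.0]
force: [-0.8, -0.0, -0.1]
width: 0.0927
grip_force: 0.0
[2.65242231e-01 3.10955492e-01 1.83218510e+00 2.20850967e-04
 9.98473566e-01 2.63222919e-01]
```

```bash
python3 -m handwheel '[{"rot":[0,0,0],"offset":[-1,0,15],"gripper":93},{"rot":[0,0,0],"offset":[-1,0,40],"gripper":93},{"rot":[0,0,0],"offset":[-1,0,65],"gripper":93},{"rot":[0,0,0],"offset":[-1,0,90],"gripper":93},{"rot":[0,0,0],"offset":[-1,0,110],"gripper":93},{"rot":[0,0,0],"offset":[-1,0,122],"gripper":93},{"rot":[0,0,0],"offset":[-1,0,126],"gripper":93},{"rot":[0,0,0],"offset":[-1,0,126],"gripper":93},{"rot":[0,0,0],"offset":[-1,0,126],"gripper":70},{"rot":[0,0,0],"offset":[-1,0,126],"gripper":66},{"rot":[0,0,0],"offset":[-1,0,126],"gripper":62},{"rot":[0,0,0],"offset":[-1,0,126],"gripper":58},{"rot":[0,0,0],"offset":[-1,0,126],"gripper":55},{"rot":[0,0,0],"offset":[-1,0,126],"gripper":55},{"rot":[0,0,0],"offset":[-1,0,126],"gripper":55},{"rot":[0,0,0],"offset":[-1,0,126],"gripper":55}]' 25
```

```text
t: 3.68
ee_pos: [0.4661, 0.1729, 0.2339]
orientation: [-0.0, 0.707, 0.707, 0.0]
force: [-3.0, -0.9, 6.3]
width: 0.0616
grip_force: 25.0
```

```bash
python3 -m handwheel '[{"rot":[0,0,0],"offset":[0,0,-5],"gripper":55},{"rot":[0,0,0],"offset":[0,0,-20],"gripper":55},{"rot":[0,0,0],"offset":[0,0,-40],"gripper":55},{"rot":[0,0,0],"offset":[0,0,-60],"gripper":55},{"rot":[0,0,0],"offset":[0,10,-75],"gripper":55},{"rot":[0,0,0],"offset":[-12,30,-80],"gripper":55},{"rot":[0,0,0],"offset":[-26,60,-80],"gripper":55},{"rot":[0,0,0],"offset":[-42,95,-80],"gripper":55},{"rot":[0,0,0],"offset":[-60,130,-80],"gripper":55},{"rot":[0,0,0],"offset":[-75,160,-80],"gripper":55},{"rot":[0,0,0],"offset":[-83,180,-80],"gripper":55},{"rot":[0,0,0],"offset":[-86,189,-78],"gripper":55},{"rot":[0,0,0],"offset":[-86,189,-65],"gripper":55},{"rot":[0,0,0],"offset":[-86,189,-45],"gripper":55},{"rot":[0,0,0],"offset":[-86,189,-25],"gripper":55},{"rot":[0,0,0],"offset":[-86,189,-8],"gripper":55},{"rot":[0,0,0],"offset":[-86,189,5],"gripper":55},{"rot":[0,0,0],"offset":[-86,189,12],"gripper":55},{"rot":[0,0,0],"offset":[-86,189,16],"gripper":55},{"rot":[0,0,0],"offset":[-86,189,16],"gripper":55}]'; python3 - <<'E'
from h import *
a=cam("scene")[3][115:285,105:320];b=cam("top")[3][105:275,185:385]
cv2.imwrite("pics/p1.png",cv2.resize(np.hstack([a,b]),(790,324),interpolation=cv2.INTER_CUBIC))
E
```

```text
t: 6.18
ee_pos: [0.6552, 0.0868, 0.2179]
orientation: [0.0, 0.707, 0.707, 0.0]
force: [-0.1, -0.3, -3.0]
width: 0.0617
grip_force: 25.0
```

View pics/p1.png

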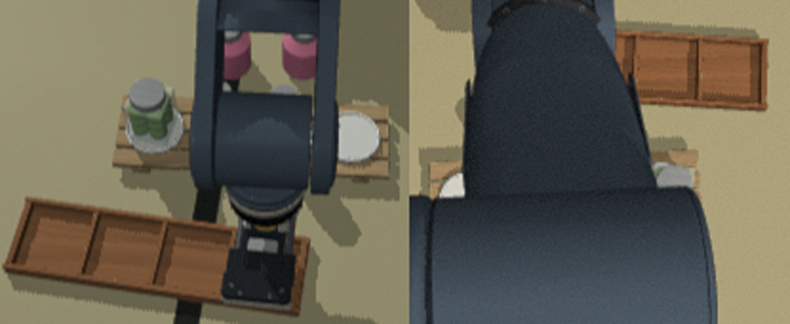

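The arm hides the jar, which is at the leftmost bay (scene crop about 265,270). The wide saucer is empty. I'll lower the last few mm.

```bash
python3 -m handwheel '[{"rot":[0,0,0],"offset":[0,0,1.5],"gripper":55},{"rot":[0,0,0],"offset":[0,0,3],"gripper":55},{"rot":[0,0,0],"offset":[0,0,4.5],"gripper":55},{"rot":[0,0,0],"offset":[0,0,5],"gripper":55},{"rot":[0,0,0],"offset":[0,0,5],"gripper":55}]'
```

```text
t: 6.9
ee_pos: [0.6551, 0.0869, 0.2129]
orientation: [-0.0, 0.707, 0.707, -0.0]
force: [-2.6, -0.1, 0.6]
width: 0.0614
grip_force: 25.0
```

```bash
python3 -m handwheel '[{"rot":[0,0,0],"offset":[0,0,0],"gripper":70},{"rot":[0,0,0],"offset":[0,0,0],"gripper":80},{"rot":[0,0,0],"offset":[0,0,0],"gripper":93},{"rot":[0,0,0],"offset":[0,0,0],"gripper":93},{"rot":[0,0,0],"offset":[0,0,-10],"gripper":93},{"rot":[0,0,0],"offset":[0,0,-35],"gripper":93},{"rot":[0,0,0],"offset":[0,0,-70],"gripper":93},{"rot":[0,0,0],"offset":[0,0,-110],"gripper":93},{"rot":[0,0,0],"offset":[0,-15,-140],"gripper":93},{"rot":[0,0,0],"offset":[1,-45,-150],"gripper":93},{"rot":[0,0,0],"offset":[1,-85,-150],"gripper":93},{"rot":[0,0,0],"offset":[1,-125,-150],"gripper":93},{"rot":[0,0,0],"offset":[1,-160,-150],"gripper":93},{"rot":[0,0,0],"offset":[1,-180,-150],"gripper":93},{"rot":[0,0,0],"offset":[1,-185,-150],"gripper":93},{"rot":[0,0,0],"offset":[1,-185,-150],"gripper":93},{"rot":[0,0,0],"offset":[1,-185,-150],"gripper":93}]'
```

```text
t: 9.02
ee_pos: [0.4707, 0.0878, 0.3628]
orientation: [0.0, 0.707, 0.707, 0.0]
force: [0.4, 0.6, 0.1]
width: 0.0932
grip_force: 0.0
```

```bash
python3 - <<'E'
from h import *
a=cam("scene")[3][115:285,105:320];b=cam("top")[3][105:275,185:385]
cv2.imwrite("pics/p2.png",cv2.resize(np.hstack([a,b]),(790,324),interpolation=cv2.INTER_CUBIC))
E
```

```text
(no output)
```

View pics/p2.png

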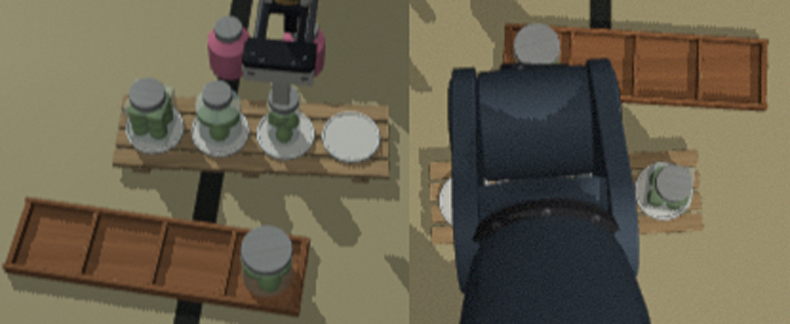

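The wide jar stands in the leftmost bay (left crop 267,255), and the gripper is over the tall jar. Now I'll grasp the tall one.

```bash
python3 -m handwheel '[{"rot":[0,0,0],"offset":[0,0,15],"gripper":80},{"rot":[0,0,0],"offset":[0,0,40],"gripper":80},{"rot":[0,0,0],"offset":[0,0,65],"gripper":80},{"rot":[0,0,0],"offset":[0,0,90],"gripper":80},{"rot":[0,0,0],"offset":[0,0,108],"gripper":80},{"rot":[0,0,0],"offset":[0,0,118],"gripper":80},{"rot":[0,0,0],"offset":[0,0,121],"gripper":80},{"rot":[0,0,0],"offset":[0,0,121],"gripper":65},{"rot":[0,0,0],"offset":[0,0,121],"gripper":55},{"rot":[0,0,0],"offset":[0,0,121],"gripper":50},{"rot":[0,0,0],"offset":[0,0,121],"gripper":46},{"rot":[0,0,0],"offset":[0,0,121],"gripper":43},{"rot":[0,0,0],"offset":[0,0,121],"gripper":40},{"rot":[0,0,0],"offset":[0,0,121],"gripper":35},{"rot":[0,0,0],"offset":[0,0,121],"gripper":35},{"rot":[0,0,0],"offset":[0,0,121],"gripper":35}]' 25
```

```text
t: 11.12
ee_pos: [0.4699, 0.0879, 0.2418]
orientation: [-0.0, 0.707, 0.707, -0.0]
force: [-4.0, 0.1, 5.0]
width: 0.0419
grip_force: 25.0
```

```bash
python3 -m handwheel '[{"rot":[0,0,0],"offset":[0,0,-5],"gripper":35},{"rot":[0,0,0],"offset":[0,0,-20],"gripper":35},{"rot":[0,0,0],"offset":[0,0,-45],"gripper":35},{"rot":[0,0,0],"offset":[0,0,-75],"gripper":35},{"rot":[0,0,0],"offset":[0,10,-95],"gripper":35},{"rot":[0,0,0],"offset":[-12,30,-100],"gripper":35},{"rot":[0,0,0],"offset":[-26,60,-100],"gripper":35},{"rot":[0,0,0],"offset":[-44,95,-100],"gripper":35},{"rot":[0,0,0],"offset":[-62,130,-100],"gripper":35},{"rot":[0,0,0],"offset":[-77,158,-100],"gripper":35},{"rot":[0,0,0],"offset":[-85,175,-98],"gripper":35},{"rot":[0,0,0],"offset":[-87,181,-90],"gripper":35},{"rot":[0,0,0],"offset":[-87,181,-70],"gripper":35},{"rot":[0,0,0],"offset":[-87,181,-45],"gripper":35},{"rot":[0,0,0],"offset":[-87,181,-22],"gripper":35},{"rot":[0,0,0],"offset":[-87,181,-5],"gripper":35},{"rot":[0,0,0],"offset":[-87,181,7],"gripper":35},{"rot":[0,0,0],"offset":[-87,181,14],"gripper":35},{"rot":[0,0,0],"offset":[-87,181,17],"gripper":35},{"rot":[0,0,0],"offset":[-87,181,17],"gripper":35}]'; python3 -m handwheel '[{"rot":[0,0,0],"offset":[0,0,1.5],"gripper":35},{"rot":[0,0,0],"offset":[0,0,3],"gripper":35},{"rot":[0,0,0],"offset":[0,0,4],"gripper":35},{"rot":[0,0,0],"offset":[0,0,4],"gripper":35}]'
```

```text
t: 13.62
ee_pos: [0.6512, 0.0008, 0.225]
orientation: [0.0, 0.707, 0.707, 0.0]
force: [-0.8, -0.4, -1.7]
width: 0.0415
grip_force: 25.0
t: 14.12
ee_pos: [0.6511, 0.0009, 0.2208]
orientation: [0.0, 0.707, 0.707, 0.0]
force: [0.8, 0.3, -0.5]
width: 0.0419
grip_force: 25.0
```

```bash
python3 -m handwheel '[{"rot":[0,0,0],"offset":[0,0,0.7],"gripper":35},{"rot":[0,0,0],"offset":[0,0,0.7],"gripper":46},{"rot":[0,0,0],"offset":[0,0,0.7],"gripper":60},{"rot":[0,0,0],"offset":[0,0,0.7],"gripper":75},{"rot":[0,0,0],"offset":[0,0,0],"gripper":90},{"rot":[0,0,0],"offset":[0,0,-10],"gripper":90},{"rot":[0,0,0],"offset":[0,0,-35],"gripper":90},{"rot":[0,0,0],"offset":[0,0,-70],"gripper":90},{"rot":[0,0,0],"offset":[0,0,-110],"gripper":90},{"rot":[0,0,0],"offset":[0,-15,-135],"gripper":90},{"rot":[0,0,0],"offset":[1,-45,-140],"gripper":90},{"rot":[0,0,0],"offset":[3,-85,-140],"gripper":90},{"rot":[0,0,0],"offset":[5,-125,-140],"gripper":90},{"rot":[0,0,0],"offset":[5,-158,-140],"gripper":90},{"rot":[0,0,0],"offset":[5,-175,-140],"gripper":90},{"rot":[0,0,0],"offset":[5,-180,-140],"gripper":90},{"rot":[0,0,0],"offset":[5,-180,-140],"gripper":90},{"rot":[0,0,0],"offset":[5,-180,-140],"gripper":90}]'; python3 - <<'E'
from h import *
a=cam("scene")[3][115:285,105:320];b=cam("top")[3][105:275,185:385]
cv2.imwrite("pics/p3.png",cv2.resize(np.hstack([a,b]),(790,324),interpolation=cv2.INTER_CUBIC))
E
```

```text
t: 16.38
ee_pos: [0.4716, 0.0058, 0.3609]
orientation: [0.0, 0.707, 0.707, 0.0]
force: [0.5, 0.2, -0.3]
width: 0.0901
grip_force: 0.0
```

View pics/p3.png

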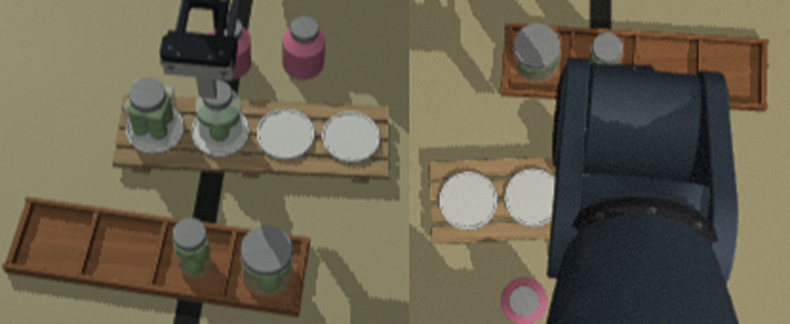

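Wide (267,255) and tall (192,245) stand in the first two bays, and the gripper is over the green flask. Now I'll grasp it.

```bash
python3 -m handwheel '[{"rot":[0,0,0],"offset":[0,0,15],"gripper":93},{"rot":[0,0,0],"offset":[0,0,40],"gripper":93},{"rot":[0,0,0],"offset":[0,0,65],"gripper":93},{"rot":[0,0,0],"offset":[0,0,90],"gripper":93},{"rot":[0,0,0],"offset":[0,0,112],"gripper":93},{"rot":[0,0,0],"offset":[0,0,124],"gripper":93},{"rot":[0,0,0],"offset":[0,0,128],"gripper":93},{"rot":[0,0,0],"offset":[0,0,128],"gripper":75},{"rot":[0,0,0],"offset":[0,0,128],"gripper":68},{"rot":[0,0,0],"offset":[0,0,128],"gripper":63},{"rot":[0,0,0],"offset":[0,0,128],"gripper":60},{"rot":[0,0,0],"offset":[0,0,128],"gripper":57},{"rot":[0,0,0],"offset":[0,0,128],"gripper":52},{"rot":[0,0,0],"offset":[0,0,128],"gripper":50},{"rot":[0,0,0],"offset":[0,0,128],"gripper":50}]' 25
```

```text
t: 18.35
ee_pos: [0.4708, 0.0059, 0.2328]
orientation: [-0.0, 0.707, 0.707, -0.0]
force: [-4.5, -0.0, 5.2]
width: 0.0577
grip_force: 25.0
```

```bash
python3 -m handwheel '[{"rot":[0,0,0],"offset":[0,0,-5],"gripper":50},{"rot":[0,0,0],"offset":[0,0,-20],"gripper":50},{"rot":[0,0,0],"offset":[0,0,-45],"gripper":50},{"rot":[0,0,0],"offset":[0,0,-75],"gripper":50},{"rot":[0,0,0],"offset":[0,10,-95],"gripper":50},{"rot":[0,0,0],"offset":[-12,30,-100],"gripper":50},{"rot":[0,0,0],"offset":[-26,60,-100],"gripper":50},{"rot":[0,0,0],"offset":[-44,95,-100],"gripper":50},{"rot":[0,0,0],"offset":[-62,128,-100],"gripper":50},{"rot":[0,0,0],"offset":[-79,155,-100],"gripper":50},{"rot":[0,0,0],"offset":[-88,171,-98],"gripper":50},{"rot":[0,0,0],"offset":[-91,176,-90],"gripper":50},{"rot":[0,0,0],"offset":[-91,176,-70],"gripper":50},{"rot":[0,0,0],"offset":[-91,176,-45],"gripper":50},{"rot":[0,0,0],"offset":[-91,176,-22],"gripper":50},{"rot":[0,0,0],"offset":[-91,176,-5],"gripper":50},{"rot":[0,0,0],"offset":[-91,176,7],"gripper":50},{"rot":[0,0,0],"offset":[-91,176,14],"gripper":50},{"rot":[0,0,0],"offset":[-91,176,17],"gripper":50},{"rot":[0,0,0],"offset":[-91,176,17],"gripper":50}]'; python3 -m handwheel '[{"rot":[0,0,0],"offset":[0,0,1.5],"gripper":50},{"rot":[0,0,0],"offset":[0,0,3],"gripper":50},{"rot":[0,0,0],"offset":[0,0,4.2],"gripper":50},{"rot":[0,0,0],"offset":[0,0,4.2],"gripper":50}]'
```

```text
t: 20.85
ee_pos: [0.6471, -0.0852, 0.216]
orientation: [0.0, 0.707, 0.707, 0.0]
force: [-0.6, 0.1, -2.9]
width: 0.0577
grip_force: 25.0
t: 21.35
ee_pos: [0.6471, -0.0851, 0.2118]
orientation: [0.0, 0.707, 0.707, 0.0]
force: [-1.1, 0.8, 1.1]
width: 0.0575
grip_force: 25.0
```

```bash
python3 -m handwheel '[{"rot":[0,0,0],"offset":[0,0,0],"gripper":62},{"rot":[0,0,0],"offset":[0,0,0],"gripper":75},{"rot":[0,0,0],"offset":[0,0,0],"gripper":93},{"rot":[0,0,0],"offset":[0,0,0],"gripper":93},{"rot":[0,0,0],"offset":[0,0,-10],"gripper":93},{"rot":[0,0,0],"offset":[0,0,-35],"gripper":93},{"rot":[0,0,0],"offset":[0,0,-70],"gripper":93},{"rot":[0,0,0],"offset":[0,0,-110],"gripper":93},{"rot":[0,0,0],"offset":[0,-15,-140],"gripper":93},{"rot":[0,0,0.03],"offset":[1,-45,-149],"gripper":93},{"rot":[0,0,0.06],"offset":[3,-85,-149],"gripper":93},{"rot":[0,0,0.09],"offset":[5,-122,-149],"gripper":93},{"rot":[0,0,0.12],"offset":[6,-150,-149],"gripper":93},{"rot":[0,0,0.12],"offset":[6,-165,-149],"gripper":93},{"rot":[0,0,0.12],"offset":[6,-169,-149],"gripper":93},{"rot":[0,0,0.12],"offset":[6,-169,-149],"gripper":93},{"rot":[0,0,0.12],"offset":[6,-169,-149],"gripper":93}]'; python3 - <<'E'
from h import *
a=cam("scene")[3][115:285,105:320];b=cam("top")[3][105:275,185:385]
cv2.imwrite("pics/p4.png",cv2.resize(np.hstack([a,b]),(790,324),interpolation=cv2.INTER_CUBIC))
E
```

```text
t: 23.48
ee_pos: [0.4787, -0.0792, 0.3605]
orientation: [0.0, 0.748, 0.664, 0.0]
force: [0.2, -0.6, 0.4]
width: 0.0932
grip_force: 0.0
```

View pics/p4.png

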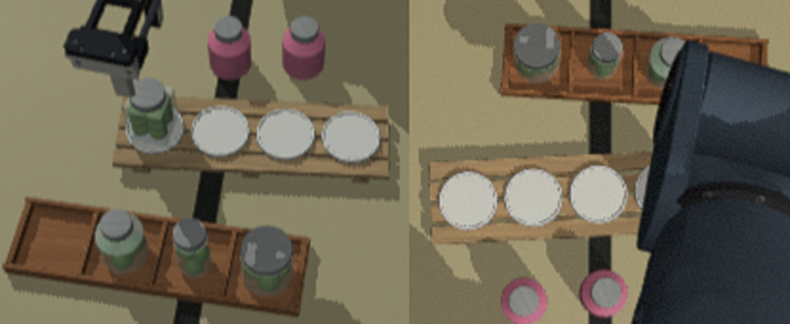

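Wide, tall and flask stand in bays 1 to 3 (267,255; 192,245; 120,240). Only the square jar (150,110) is left. I'll grasp it slowly.

```bash
python3 -m handwheel '[{"rot":[0,0,0],"offset":[0,0,15],"gripper":93},{"rot":[0,0,0],"offset":[0,0,40],"gripper":93},{"rot":[0,0,0],"offset":[0,0,65],"gripper":93},{"rot":[0,0,0],"offset":[0,0,90],"gripper":93},{"rot":[0,0,0],"offset":[0,0,110],"gripper":93},{"rot":[0,0,0],"offset":[0,0,122],"gripper":93},{"rot":[0,0,0],"offset":[0,0,125],"gripper":93},{"rot":[0,0,0],"offset":[0,0,125],"gripper":75},{"rot":[0,0,0],"offset":[0,0,125],"gripper":65},{"rot":[0,0,0],"offset":[0,0,125],"gripper":59},{"rot":[0,0,0],"offset":[0,0,125],"gripper":56},{"rot":[0,0,0],"offset":[0,0,125],"gripper":53},{"rot":[0,0,0],"offset":[0,0,125],"gripper":50},{"rot":[0,0,0],"offset":[0,0,125],"gripper":45},{"rot":[0,0,0],"offset":[0,0,125],"gripper":45},{"rot":[0,0,0],"offset":[0,0,125],"gripper":45}]' 25
```

```text
t: 25.58
ee_pos: [0.478, -0.0792, 0.2356]
orientation: [0.0, 0.748, 0.663, -0.0]
force: [-1.1, 0.1, 3.7]
width: 0.052
grip_force: 24.9
```

```bash
python3 -m handwheel '[{"rot":[0,0,0],"offset":[0,0,-5],"gripper":45},{"rot":[0,0,0],"offset":[0,0,-20],"gripper":45},{"rot":[0,0,0],"offset":[0,0,-45],"gripper":45},{"rot":[0,0,0],"offset":[0,0,-75],"gripper":45},{"rot":[0,0,0],"offset":[0,10,-95],"gripper":45},{"rot":[0,0,-0.02],"offset":[-10,30,-100],"gripper":45},{"rot":[0,0,-0.04],"offset":[-22,60,-100],"gripper":45},{"rot":[0,0,-0.06],"offset":[-36,95,-100],"gripper":45},{"rot":[0,0,-0.08],"offset":[-50,128,-100],"gripper":45},{"rot":[0,0,-0.08],"offset":[-63,155,-100],"gripper":45},{"rot":[0,0,-0.08],"offset":[-70,170,-98],"gripper":45},{"rot":[0,0,-0.08],"offset":[-71.5,174.5,-90],"gripper":45},{"rot":[0,0,-0.08],"offset":[-71.5,174.5,-70],"gripper":45},{"rot":[0,0,-0.08],"offset":[-71.5,174.5,-45],"gripper":45},{"rot":[0,0,-0.08],"offset":[-71.5,174.5,-22],"gripper":45},{"rot":[0,0,-0.08],"offset":[-71.5,174.5,-5],"gripper":45},{"rot":[0,0,-0.08],"offset":[-71.5,174.5,7],"gripper":45},{"rot":[0,0,-0.08],"offset":[-71.5,174.5,14],"gripper":45},{"rot":[0,0,-0.08],"offset":[-71.5,174.5,17],"gripper":45},{"rot":[0,0,-0.08],"offset":[-71.5,174.5,17],"gripper":45}]'; python3 -m handwheel '[{"rot":[0,0,0],"offset":[0,0,1.5],"gripper":45},{"rot":[0,0,0],"offset":[0,0,3],"gripper":45},{"rot":[0,0,0],"offset":[0,0,4.2],"gripper":45},{"rot":[0,0,0],"offset":[0,0,4.2],"gripper":45}]'
```

```text
t: 28.08
ee_pos: [0.6428, -0.1711, 0.2188]
orientation: [0.0, 0.721, 0.693, 0.0]
force: [-0.6, 0.6, -2.6]
width: 0.0521
grip_force: 24.9
t: 28.58
ee_pos: [0.6428, -0.171, 0.2147]
orientation: [0.0, 0.721, 0.693, 0.0]
force: [-2.2, 1.2, 1.9]
width: 0.052
grip_force: 24.9
```

```bash
python3 -m handwheel '[{"rot":[0,0,0],"offset":[0,0,0],"gripper":56},{"rot":[0,0,0],"offset":[0,0,0],"gripper":70},{"rot":[0,0,0],"offset":[0,0,0],"gripper":93},{"rot":[0,0,0],"offset":[0,0,0],"gripper":93},{"rot":[0,0,0],"offset":[0,0,-10],"gripper":93},{"rot":[0,0,0],"offset":[0,0,-35],"gripper":93},{"rot":[0,0,0],"offset":[0,0,-70],"gripper":93},{"rot":[0,0,0],"offset":[0,0,-110],"gripper":93},{"rot":[0,0,0],"offset":[0,-15,-145],"gripper":93},{"rot":[0,0,0],"offset":[-10,-45,-160],"gripper":93},{"rot":[0,0,0],"offset":[-30,-85,-160],"gripper":93},{"rot":[0,0,0],"offset":[-55,-125,-160],"gripper":93},{"rot":[0,0,0],"offset":[-80,-165,-160],"gripper":93},{"rot":[0,0,0],"offset":[-100,-195,-160],"gripper":93},{"rot":[0,0,0],"offset":[-110,-210,-160],"gripper":93},{"rot":[0,0,0],"offset":[-110,-210,-160],"gripper":93},{"rot":[0,0,0],"offset":[-110,-210,-160],"gripper":93},{"rot":[0,0,0],"offset":[-110,-210,-160],"gripper":93}]'; python3 - <<'E'
from h import *
a=cam("scene")[3][115:285,105:320];b=cam("top")[3][105:275,185:385]
cv2.imwrite("pics/p5.png",cv2.resize(np.hstack([a,b]),(790,324),interpolation=cv2.INTER_CUBIC))
E
```

```text
t: 30.82
ee_pos: [0.4293, -0.272, 0.3743]
orientation: [-0.0, 0.721, 0.693, 0.0]
force: [1.2, -0.1, 0.2]
width: 0.0932
grip_force: 0.0
```

View pics/p5.png

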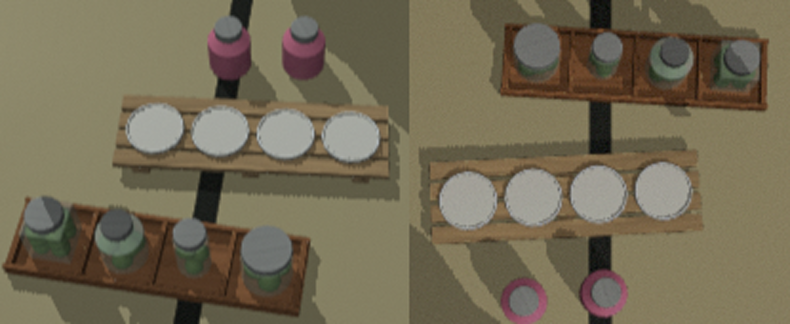

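The top view (right half) shows wide (537,50), tall (607,53), flask (672,60) and square (740,62), upright in bays 1 to 4 with the saucers empty. The arm is clear of everything, so I'm handing in.

```bash
python3 -c "
from cell import ctrl
print(ctrl.hand_in())"
```

```text
the job is handed in; nothing more can be done
None
```

All four jars stand upright in the tray in their original order from left to right (wide, tall, flask, square); the job was handed in at about 31 s of the 104 s allowed, and no verdict was returned.

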